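# Hold the bag clip open over the menu card

## Robot

A 7-joint arm with a two-finger parallel gripper is mounted at the origin on a cart in front of the work surface, level with it; the furniture and walls round the work are solid. World frame = base frame: x ahead of the robot, y to its left, z up, the work surface at z = 0. Lengths are in m, angles in rad, forces in N, time in s.
With the tool pointing down it reaches from about 0.4 to 0.925 m from the base axis. Payload 5.6 kg.
Tool frame: the origin (TCP) lies midway between the tips of the shut fingers; the grasp point (between the pads) lies 19 mm behind it; z points along the fingers, y is the line along which they close (so a half turn about z gives the same grasp; the last joint's range is limited). The gripper opens to 85 mm and grips with 20 to 120 N. Pads are 22 mm wide; open, the fingers measure 114 mm over their backs; the gripper's body (76 mm by 85 mm) begins 54 mm behind the grasp point. The pads swing forward as they close: fully open they stand 13 mm farther back than shut.
Start: joints at [-1.354, 0.468, -0.012, 1.603, 0.006, 1.071, -0.056], TCP at [0.167, 0.628, 0.231] pointing down, gripper open.
Joint ranges: [-2.53, 2.53], [-0.31, 2.02], [-1.57, 1.55], [0.28, 2.44], [-1.29, 4.43], [0.15, 1.84], [-2.92, 2.92]. Speed limits (rad/s): [2.57, 2.57, 3.14, 3.14, 3.14, 3.14, 3.14].

## Interface

Orientations are given as a rotation vector (axis times angle).
In Python, from rig import env gives the robot as it stands.
- The arm moves only by the tool move_arm, never from a script. Its argument "series" is a list of rows, each an object of numbers: "dx", "dy", "dz": the shift along the tool's x, y, z in m; "wx", "wy", "wz": the turn, a rotation vector about the tool's x, y, z in degrees. A call has 1 to 12 rows; each row is the pose to reach, as a shift and turn from the pose commanded when the call began, along the tool's axes at that moment; what a row does not reach only later rows make up. A row lasts 1/12 s, in which the tool goes at most 41.7 mm and 7.16 degrees, less where a joint would pass 70% of its speed; a pose out of reach is approached as far as the arm can. A call with a gripper value outside its range is refused whole. "jaw" is the closure, from 0 (fully open) to 1 (shut), set as the call begins (left out, the last holds). The fingers move at their own pace and stop on an object; the grip force is fixed at half the most. Time passes only in rows, so rows that repeat a pose let the fingers close. It gives the time, the measured TCP pose, the force, the opening and the grip force at its end, in the units of the state.
- env.read_state(): the state, without advancing time (a new reading comes with each control period).
- env.grab_frame(name): name is "scene" or "top" or "wrist"; returns the picture (420x560x3 uint8, red, green, blue); there is no depth.
- env.camera_model(name): a dict with "K" (3x3 intrinsics, pixels), "k1" (the pictures are not rectified: a ray, as slopes to the right and down, at radius r is drawn at 1 + k1 r^2 times it, then the intrinsics apply), "R" (3x3) and "t" (3): a world point X has camera coordinates R X + t. Camera axes: x right, y down, z forward; pixel columns grow to the right and rows downward; lengths in m; the calibration is good to about 2 mm. A picture is of the moment at which its call begins: read the wrist's pose just before it. camera_model takes no time and is no camera call; for the wrist camera it gives the pose at the moment of the call.
- env.close_job(): hands the job in; it is judged then, once.
The state is a dict: "time": time; "joints": joint angles; "joint_velocities": joint speeds; "tau": joint torques, N m; "ee_pos": TCP position; "tcp_rot": TCP orientation; "force": force on the tool from outside, world axes, zero at the start; "wrist_torque": the same for the moment, N m; "opening": finger opening in m; "finger_force": force on a finger pad.
Only numpy, scipy, OpenCV 4.12 (cv2) and the standard library are available. Lean on these libraries where they do the work, as an engineer would, in place of code of your own. Each camera call takes 0.05 s, during which the arm holds its last target. There are 200 camera calls.

## Task

Seat the menu card holder upright in the counter tray, with its oblong foot fully home in the oblong nest, and let go of it. Then squeeze the spring clip's two handle wings together so that its jaws gape wide, lift it off the tab of its stand, and bring it down over the middle of the card's top edge, in line with the card, so that the edge stands well inside the open jaws and the clip touches neither card nor holder. Finish holding the clip there, squeezed wide open and still, ready for a colleague to slip a ticket in; leave the sugar pot, the shot glass and the timer where they are.

Things in the scene. Friction and masses are not known exactly. Their poses are not given: they have to be found in the camera images.
- card_center (a point): Centre of the loose menu card holder (0.16 kg, 110 mm tall), 55 mm above its underside: oblong dark wood foot 44 (x) x 70 (y) x 16 mm; upright pale wood sleeve 12 (x) x 60 (y), its top 80 mm above the underside, good to grip near its top; in it a stiff white card 4 (x) x 90 (y). x: normal to the card, y: along it, z: up. Front and back are alike.
- tray_hole0 (a point): Centre of the mouth of the oblong nest in the fixed wooden counter tray (94 x 176 x 22 mm): 49 (x) x 75 (y) mm, 10 mm deep, 3 mm chamfer round the mouth, which is level with the tray's top, 22 mm above the worktop. y runs along the long side of tray and nest. The other nest, 88 mm along +y, is round, 51 mm across: the foot does not fit it.
- clip_center (a point): Middle of the hinge of the loose steel spring clip (0.1 kg, 57 mm wide). y: the hinge axis, z: up to the wings. Two rubber-padded wings, 36 mm wide (y), rise to 50 mm above this point, flaring to +x and -x: 48 mm over the tips. Starts upright, biting the stand's tab, 80 mm above the worktop. The hinge barrel reaches 5 mm below this point.
- clip_jaw_far (a joint): Opening angle of the jaw on the clip's +x side, rad; the other opens alike: 0 biting the tab, -0.05 shut, 0.26 fully open at a stop. Squeezing the wings opens it; at 28 mm above the hinge this takes about 10 N a wing, and 40 N does no harm. Fully open, the wings' outer faces are upright, parallel and 24 mm apart, from 6 to 50 mm above the hinge.
- clip_stand_tab (a point): Middle of the top edge of the fixed clip stand's upright steel tab, 4 (x) x 36 (y) mm, 75 mm above the worktop; its base is a dark steel plate 70 x 70 x 12 mm. y runs along the tab. The clip comes off by lifting it at least 45 mm straight up when open.
- sugar_pot: Bystander: lidded white sugar pot, 66 mm across, 67 mm tall; origin at the centre of its underside.
- shot_glass: Bystander: shot glass, 49 mm across, 61 mm tall; origin at the centre of its underside.
- timer: Bystander: small flat white timer, 58 x 62 x 21 mm; origin at the centre of its underside.
- card_edge (a point): Middle of the card's top edge, 110 mm above the holder's underside, 55 mm above point card_center and 30 mm above the sleeve's top. The card is 4 mm thick; axes as for card_center.
- clip_mouth (a point): Midpoint between the two rounded lips of the clip's jaws, 37 mm below the hinge (clip_center); the lips end 39.5 mm below the hinge. Lips 4 mm apart on the tab, 23 mm when fully open. Axes as for clip_center.
Things that resemble listed ones, but are neither listed nor needed, are in the scene too. What is shaped like the part that bears card_center but blue or red is not meant.

How it is judged:
By the outcome, as a careful person would: the job done as asked, in the order asked, and still so for the second after the job is handed in, while the arm keeps its last pose, push and grip.
It also fails if it takes over 58 s, if anything falls off the work surface, if the arm or the gripper's body presses on something with over 40 N, if the wrist force passes 120 N, or if a joint passes its speed limit or range.

## Working session

There is one attempt and no reset: what is moved stays moved. The work goes in short steps, Python scripts to look and compute and a tool call to move; the robot and the scene stay as the last step left them, time stands still between calls to the robot, and variables do not carry over. Pictures are saved under pics/ and viewed, at most 12 in all, crops included, and the job is handed in when it is done.

Besides the shell and the picture viewer there is one more tool, called after "Emit:" by a JSON object that holds its "op" and its "data". move_arm: Moves the arm, as the interface text tells. Its arguments: {"type":"object","properties":{"series":{"type":"array"},"jaw":{"type":"number"}},"required":["series"]}

```bash
mkdir -p pics; ls
python3 - <<'E'
from rig import env
import cv2,numpy as np
s=env.read_state();print({k:np.round(v,3).tolist() for k,v in s.items()})
for n in("scene","top"):
    c=env.camera_model(n);print(n,{k:np.round(v,3).tolist() for k,v in c.items()})
    cv2.imwrite(f"pics/{n}0.png",env.grab_frame(n)[:,:,::-1])
c=env.camera_model("wrist");print({k:np.round(v,3).tolist() for k,v in c.items()})
E
```

```text
pics
{'time': 0.0, 'joints': [-1.354, 0.468, -0.012, 1.604, 0.006, 1.071, -0.056], 'joint_velocities': [0.001, 0.002, 0.002, 0.001, -0.001, -0.0, 0.002], 'tau': [0.0, -53.238, 0.021, -25.129, 0.011, 0.008, 0.0], 'ee_pos': [0.167, 0.628, 0.23], 'tcp_rot': [-0.407, -3.115, 0.003], 'force': [-0.408, -0.168, -0.863], 'wrist_torque': [0.019, 0.012, 0.01], 'finger_force': 0.0, 'opening': 0.086}
scene {'K': [[456.677, 0.0, 275.453], [0.0, 456.677, 206.638], [0.0, 0.0, 1.0]], 'k1': -0.063, 'R': [[0.691, -0.722, 0.019], [-0.494, -0.492, -0.717], [0.528, 0.486, -0.697]], 't': [-0.393, 0.336, 0.994]}
top {'K': [[381.569, 0.0, 282.883], [0.0, 381.569, 209.771], [0.0, 0.0, 1.0]], 'k1': -0.051, 'R': [[0.029, -1.0, 0.006], [-0.974, -0.029, -0.224], [0.224, 0.001, -0.975]], 't': [-0.02, 0.543, 0.935]}
{'K': [[360.356, 0.0, 273.764], [0.0, 360.356, 212.096], [0.0, 0.0, 1.0]], 'k1': 0.027, 'R': [[0.258, 0.966, -0.002], [0.932, -0.248, 0.266], [0.256, -0.07, -0.964]], 't': [-0.648, -0.035, 0.379]}
```

View pics/scene0.png

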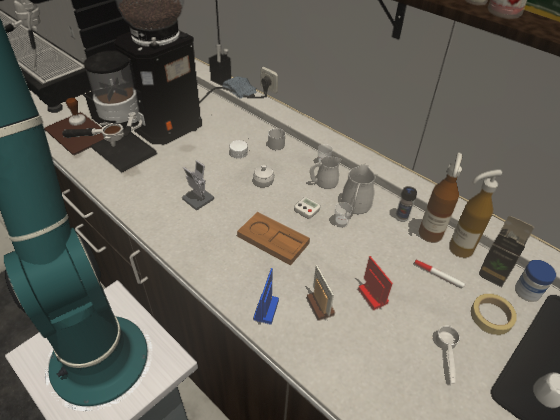

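View pics/top0.png

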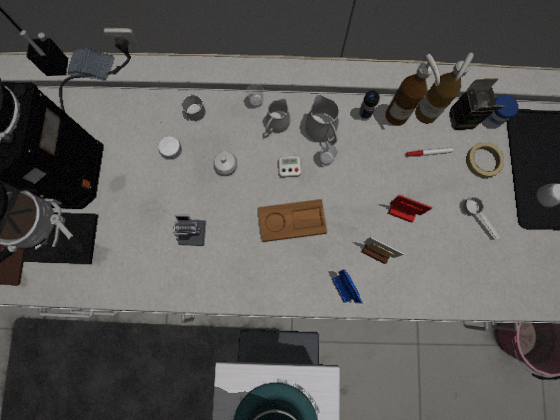

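The scene shows the wooden holder at about scene (320,293) / top (380,250). The look-alikes are blue at scene (267,300) / top (347,287) and red at scene (375,283) / top (407,208). The tray is at top (292,220) with its oblong nest on the right (310,217). The clip on its stand is at top (188,230). I choose the brown and pale wood holder; a close crop follows to check it.

```bash
cat > h.py <<'E'
import numpy as np,cv2
from rig import env
def ray(c,px):
    K,R,t=map(np.array,(c["K"],c["R"],c["t"]))
    d=np.array([(px[0]-K[0,2])/K[0,0],(px[1]-K[1,2])/K[1,1]]);u=d.copy()
    for _ in range(20): u=d/(1+c["k1"]*(u@u))
    v=R.T@np.array([*u,1.]);return -R.T@t,v/np.linalg.norm(v)
def plane(c,px,z):
    o,v=ray(c,px);return o+v*(z-o[2])/v[2]
def tri(c1,p1,c2,p2):
    (o1,v1),(o2,v2)=ray(c1,p1),ray(c2,p2)
    s=np.linalg.lstsq(np.c_[v1,-v2],o2-o1,rcond=None)[0]
    a,b=o1+s[0]*v1,o2+s[1]*v2;return (a+b)/2,np.linalg.norm(a-b)
def proj(c,X):
    x=c["R"]@np.array(X)+c["t"];u=x[:2]/x[2];u=u*(1+c["k1"]*(u@u))
    return np.array([c["K"][0][0]*u[0]+c["K"][0][2],c["K"][1][1]*u[1]+c["K"][1][2]])
E
python3 - <<'E'
from h import *
T=cv2.imread("pics/top0.png");S=cv2.imread("pics/scene0.png")
def crop(I,x,y,w,h): return cv2.resize(I[y:y+h,x:x+w],(400,300),interpolation=cv2.INTER_CUBIC)
# top: 80x60 => 5x
o=np.vstack([np.hstack([crop(T,340,220,80,60),crop(S,280,255,80,60)]),np.hstack([crop(T,252,190,80,60),crop(T,150,200,80,60)])])
cv2.imwrite("pics/c1.png",o)
c=env.camera_model("top")
for n,p,z in(("holder foot",(380,253),.016),("tray",(292,220),.022),("stand",(190,232),.012),("blue",(350,287),.016),("red",(405,210),.016)):print(n,plane(c,p,z).round(3))
hsv=cv2.cvtColor(T,cv2.COLOR_BGR2HSV);m=((hsv[...,0]>4)&(hsv[...,0]<18)&(hsv[...,1]>110)).astype(np.uint8)
n,l,st,ce=cv2.connectedComponentsWithStats(m)
for i in range(1,n):
    if st[i,4]>60:
        r=cv2.minAreaRect(np.argwhere(l==i)[:,::-1].astype(np.float32));print(st[i],r,plane(c,r[0],.02).round(3),[plane(c,q,.02)[:2].round(3).tolist() for q in cv2.boxPoints(r)])
E
```

```text
holder foot [ 0.443 -0.267  0.016]
tray [ 0.525 -0.029  0.022]
stand [0.485 0.246 0.012]
blue [ 0.351 -0.186  0.016]
red [ 0.563 -0.34   0.016]
[386  74  41  51 851] ((405.08782958984375, 99.27702331542969), (25.1094913482666, 54.985130310058594), 35.53767776489258) [ 0.899 -0.355  0.02 ] [[0.846, -0.275], [0.999, -0.378], [0.952, -0.438], [0.803, -0.333]]
[428  89  22  14  84] ((437.8448486328125, 94.3620834350586), (11.327415466308594, 20.98357391357422), 68.19859313964844) [ 0.919 -0.455  0.02 ] [[0.922, -0.419], [0.951, -0.481], [0.916, -0.491], [0.888, -0.43]]
[ 82 179   9  10  64] ((86.0294189453125, 183.38235473632812), (8.00367546081543, 8.00367546081543), 14.03624439239502) [0.612 0.549 0.02 ] [[0.603, 0.562], [0.626, 0.56], [0.621, 0.537], [0.598, 0.539]]
[ 259  200   68   42 2191] ((291.9192199707031, 220.1441192626953), (34.230403900146484, 64.69413757324219), 82.40535736083984) [ 0.525 -0.029  0.02 ] [[0.557, 0.065], [0.587, -0.11], [0.493, -0.122], [0.464, 0.049]]
[363 244  30  19 229] ((377.5000305175781, 252.00003051757812), (27.72724151611328, 12.969194412231445), 26.56505012512207) [ 0.445 -0.26   0.02 ] [[0.445, -0.219], [0.476, -0.235], [0.445, -0.301], [0.413, -0.284]]
[  0 251  24  34 372] ((10.732671737670898, 267.17327880859375), (21.79131317138672, 33.63225555419922), 5.710593223571777) [0.372 0.725 0.02 ] [[0.329, 0.753], [0.419, 0.76], [0.415, 0.697], [0.326, 0.691]]
```

View pics/c1.png

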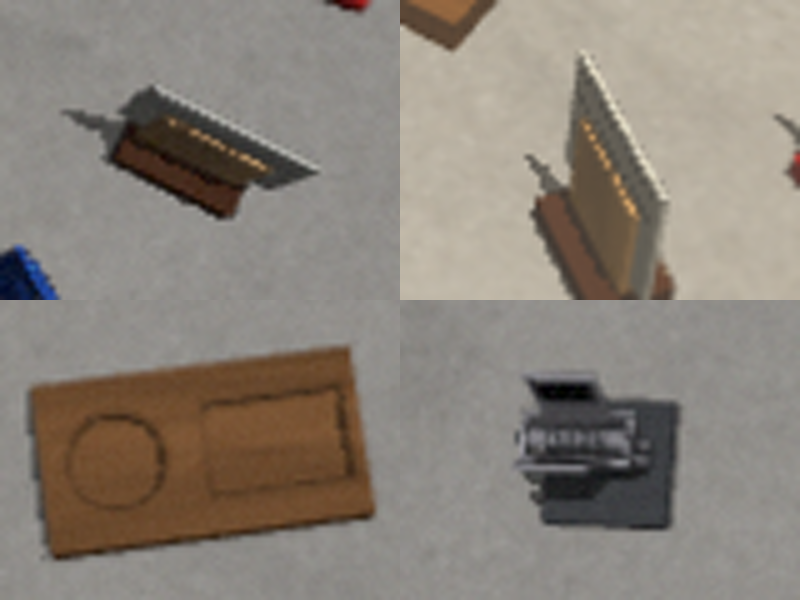

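The crop confirms it: brown foot, pale sleeve and white card, with the card edge in the top view running (370.4,237.6)–(403.6,254.4) and in the scene view (316.6,265.4)–(333,295). The tray's oblong nest is on the right. The clip has its wings towards the top and bottom of the picture.

```bash
cat >> h.py <<'E'
from scipy.spatial.transform import Rotation as Ro
def down(yaw): # tool pointing down, tool x along world angle yaw (deg)
    a=np.radians(yaw);x=np.array([np.cos(a),np.sin(a),0]);z=np.array([0,0,-1.]);return np.c_[x,np.cross(z,x),z]
def row(pos,yaw,s=None):
    s=s or env.read_state();R=Ro.from_rotvec(s["tcp_rot"]).as_matrix()
    best=min((Ro.from_matrix(R.T@down(y)) for y in(yaw,yaw+180)),key=lambda r:r.magnitude())
    print("d",(R.T@(np.array(pos)-s["ee_pos"])).round(4),"w",best.as_rotvec(degrees=True).round(2),"toolx yaw",np.degrees(np.arctan2(R[1,0],R[0,0])).round(2))
E
python3 - <<'E'
from h import *
t=env.camera_model("top");s=env.camera_model("scene")
A,e=tri(t,(370.4,237.6),s,(316.6,265.4));B,f=tri(t,(403.6,254.4),s,(333,295))
print("card",A.round(3),e,B.round(3),f,np.linalg.norm(A-B),"mid",((A+B)/2).round(3))
A=plane(t,(370.4,237.6),.11);B=plane(t,(403.6,254.4),.11);d=A-B;print((A+B)/2,np.linalg.norm(d),np.degrees(np.arctan2(d[1],d[0])))
g=lambda x,y:(252+x/5,190+(y-300)/5)
nest=[plane(t,g(*p),.022) for p in((205,403),(343,388),(353,477),(215,493))];print("nest",np.round(nest,3),np.mean(nest,0).round(4))
d=(nest[0]+nest[3]-nest[1]-nest[2])/2;print(np.linalg.norm(d),np.degrees(np.arctan2(d[1],d[0])))
k=lambda x,y:(150+(x-400)/5,200+(y-300)/5)
st=[plane(t,k(*p),.012) for p in((679,402),(671,528),(545,522))];print("stand",np.round(st,3),((st[0]+st[2])/2).round(3))
d=st[2]-st[1];print(np.linalg.norm(d),np.degrees(np.arctan2(d[1],d[0])))
print("wing tip", [plane(t,k(*p),.13).round(3) for p in((530,378),(602,380))])
row((.42,.25,.28),30);row((.36,-.2,.28),-60)
E
```

```text
card [ 0.47  -0.222  0.105] 0.002422907121567637 [ 0.431 -0.303  0.108] 0.0023999154746938253 0.08951477494015835 mid [ 0.45  -0.262  0.107]
[ 0.44900372 -0.26075778  0.11      ] 0.08957092853180294 64.10390604233791
nest [[ 0.551 -0.031  0.022]
 [ 0.562 -0.107  0.022]
 [ 0.512 -0.112  0.022]
 [ 0.501 -0.038  0.022]] [ 0.5315 -0.0721  0.022 ]
0.07539478784811583 98.22382618416336
stand [[0.519 0.206 0.012]
 [0.449 0.205 0.012]
 [0.451 0.273 0.012]] [0.485 0.239 0.012]
0.06842134213711779 89.0930030953996
wing tip [array([0.505, 0.255, 0.13 ]), array([0.505, 0.219, 0.13 ])]
d [-0.3417 -0.3    -0.0491] w [-9.000e-02 -3.000e-02 -4.489e+01] toolx yaw 165.11
d [-0.3993 -0.7503 -0.0483] w [-9.000e-02  4.000e-02  4.511e+01] toolx yaw 165.11
```

The card's middle is at (0.449,-0.261), 64°. Its measured height and 89.6 mm length match the description. The nest is at (0.5315,-0.072), 98°, 75 mm long. The stand is at (0.485,0.239), 89°. I set out by way of the clip.

```bash
python3 -c "
from h import *
row((.485,.24,.28),89)"
```

```text
d [-0.407  -0.293  -0.0491] w [-7.000e-02  7.000e-02  7.611e+01] toolx yaw 165.11
```

Emit:
{"op": "move_arm", "data": {"series": [{"dx": -0.2,"dy": -0.146,"dz": -0.05,"wz": 38},{"dx": -0.2,"dy": -0.146,"dz": -0.05,"wz": 38},{"dx": -0.2,"dy": -0.146,"dz": -0.05,"wz": 38},{"dx": -0.2,"dy": -0.146,"dz": -0.05,"wz": 38},{"dx": -0.2,"dy": -0.146,"dz": -0.05,"wz": 38},{"dx": -0.2,"dy": -0.146,"dz": -0.05,"wz": 38},{"dx": -0.407,"dy": -0.293,"dz": -0.049,"wz": 76},{"dx": -0.407,"dy": -0.293,"dz": -0.049,"wz": 76},{"dx": -0.407,"dy": -0.293,"dz": -0.049,"wz": 76},{"dx": -0.407,"dy": -0.293,"dz": -0.049,"wz": 76},{"dx": -0.407,"dy": -0.293,"dz": -0.049,"wz": 76},{"dx": -0.407,"dy": -0.293,"dz": -0.049,"wz": 76}]}}

```text
$.series[0]: bad value
```

Run:
```python
from h import *
import json
s=env.read_state();print(s["time"],s["ee_pos"],s["joints"])
c=env.camera_model("wrist");I=env.grab_frame("wrist");cv2.imwrite("pics/w1.png",I[:,:,::-1])
json.dump({k:np.array(v).tolist() for k,v in c.items()},open("w1.json","w"))
row((.449,-.261,.26),64)
```

```text
0.1 [0.16691067 0.62768016 0.23042256] [-1.35399308  0.46830359 -0.01160578  1.60353547  0.00599971  1.07140709
 -0.0563543 ]
d [-0.501  -0.7865 -0.0284] w [-7.000e-02 -5.000e-02 -7.889e+01] toolx yaw 165.11
```

View pics/w1.png

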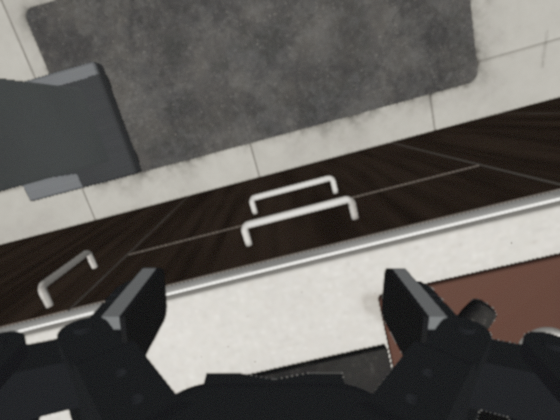

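The call was refused, so nothing moved, and the picture still shows the start view (floor and counter edge). I'll retry with all six numbers in each row.

Emit:
{"op": "move_arm", "data": {"series": [{"dx": -0.2,"dy": -0.146,"dz": -0.05,"wx": 0,"wy": 0,"wz": 38},{"dx": -0.2,"dy": -0.146,"dz": -0.05,"wx": 0,"wy": 0,"wz": 38},{"dx": -0.2,"dy": -0.146,"dz": -0.05,"wx": 0,"wy": 0,"wz": 38},{"dx": -0.2,"dy": -0.146,"dz": -0.05,"wx": 0,"wy": 0,"wz": 38},{"dx": -0.2,"dy": -0.146,"dz": -0.05,"wx": 0,"wy": 0,"wz": 38},{"dx": -0.2,"dy": -0.146,"dz": -0.05,"wx": 0,"wy": 0,"wz": 38},{"dx": -0.407,"dy": -0.293,"dz": -0.049,"wx": 0,"wy": 0,"wz": 76},{"dx": -0.407,"dy": -0.293,"dz": -0.049,"wx": 0,"wy": 0,"wz": 76},{"dx": -0.407,"dy": -0.293,"dz": -0.049,"wx": 0,"wy": 0,"wz": 76},{"dx": -0.407,"dy": -0.293,"dz": -0.049,"wx": 0,"wy": 0,"wz": 76},{"dx": -0.407,"dy": -0.293,"dz": -0.049,"wx": 0,"wy": 0,"wz": 76},{"dx": -0.407,"dy": -0.293,"dz": -0.049,"wx": 0,"wy": 0,"wz": 76}]}}

```text
time: 1.15
ee_pos: [0.4817, 0.2436, 0.2804]
tcp_rot: [-2.244, -2.198, -0.0]
force: [1.3, 0.9, 0.6]
opening: 0.0854
finger_force: 0.0
```

```bash
cat >> h.py <<'E'
def look(n):
    import json
    c=env.camera_model("wrist");I=env.grab_frame("wrist")[:,:,::-1];cv2.imwrite(f"pics/{n}.png",I)
    json.dump({k:np.array(v).tolist() for k,v in c.items()},open(n+".json","w"));return c,I
def cam(n):
    import json;return {k:np.array(v) for k,v in json.load(open(n+".json")).items()}
E
python3 - <<'E'
from h import *
look("w2")
row((.449,-.261,.26),64)
E
```

```text
d [-0.4969 -0.0231  0.0227] w [ 0.31  0.16 24.22] toolx yaw 88.21
```

View pics/w2.png

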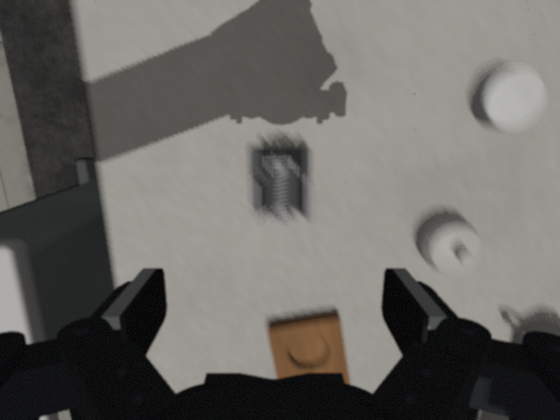

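The frame is slightly blurred. The clip and stand are at about (280,183), the tray at (308,345) and the sugar pot at (447,243). Now on to the holder.

Emit:
{"op": "move_arm", "data": {"series": [{"dx": -0.46,"dy": -0.022,"dz": 0.02,"wx": 0,"wy": 0,"wz": 24},{"dx": -0.46,"dy": -0.022,"dz": 0.02,"wx": 0,"wy": 0,"wz": 24},{"dx": -0.46,"dy": -0.022,"dz": 0.02,"wx": 0,"wy": 0,"wz": 24},{"dx": -0.46,"dy": -0.022,"dz": 0.02,"wx": 0,"wy": 0,"wz": 24},{"dx": -0.46,"dy": -0.022,"dz": 0.02,"wx": 0,"wy": 0,"wz": 24},{"dx": -0.46,"dy": -0.022,"dz": 0.02,"wx": 0,"wy": 0,"wz": 24},{"dx": -0.46,"dy": -0.022,"dz": 0.02,"wx": 0,"wy": 0,"wz": 24},{"dx": -0.46,"dy": -0.022,"dz": 0.02,"wx": 0,"wy": 0,"wz": 24},{"dx": -0.497,"dy": -0.023,"dz": 0.023,"wx": 0,"wy": 0,"wz": 24},{"dx": -0.497,"dy": -0.023,"dz": 0.023,"wx": 0,"wy": 0,"wz": 24},{"dx": -0.497,"dy": -0.023,"dz": 0.023,"wx": 0,"wy": 0,"wz": 24},{"dx": -0.497,"dy": -0.023,"dz": 0.023,"wx": 0,"wy": 0,"wz": 24}], "jaw": 0.4}}

```text
time: 2.2
ee_pos: [0.4498, -0.2529, 0.2573]
tcp_rot: [2.647, 1.691, 0.001]
force: [1.1, -0.2, 0.4]
opening: 0.0512
finger_force: 0.0
```

Emit:
{"op": "move_arm", "data": {"series": [{"dx": -0.007,"dy": 0,"dz": 0,"wx": 0,"wy": 0,"wz": 0},{"dx": -0.007,"dy": 0,"dz": 0,"wx": 0,"wy": 0,"wz": 0},{"dx": -0.007,"dy": 0,"dz": 0,"wx": 0,"wy": 0,"wz": 0},{"dx": -0.007,"dy": 0,"dz": 0,"wx": 0,"wy": 0,"wz": 0}]}}

```text
time: 2.53
ee_pos: [0.4478, -0.2555, 0.257]
tcp_rot: [-2.645, -1.694, -0.001]
force: [0.4, -0.1, 0.9]
opening: 0.0509
finger_force: 0.0
```

Run:
```python
from h import *
c,I=look("w3")
for X in((.4687,-.2205,.11),(.4295,-.301,.11)):print(proj(c,X))
row((.449,-.261,.06),64)
```

```text
[278.66243063 146.94715201]
[276.11904706 252.22584799]
d [-0.005   0.0034  0.1971] w [-0.03 -0.07  1.31] toolx yaw 65.31
```

View pics/w3.png

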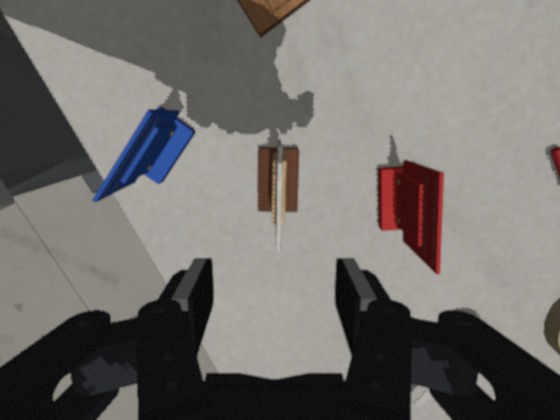

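The card's top edge runs from (281,142) to (279,250) and the foot spans (259,147)–(298,211). Blue stands well to the left and red well to the right.

Run:
```python
from h import *
c=cam("w3");A=plane(c,(281,142),.11);B=plane(c,(279,250),.11);d=A-B
print((A+B)/2,np.linalg.norm(d),np.degrees(np.arctan2(d[1],d[0])))
F=[plane(c,p,.016) for p in((259,147.5),(298,147.5),(298,211),(259,211))];print(np.mean(F,0),np.linalg.norm(F[0]-F[1]),np.linalg.norm(F[1]-F[2]))
d=F[0]-F[3];print(np.degrees(np.arctan2(d[1],d[0])))
M=(A+B)/2
row((M[0],M[1],.12),64.5);row((M[0],M[1],.052),64.5)
```

```text
[ 0.45229404 -0.25897017  0.11      ] 0.09134305019441559 64.4585868427416
[ 0.45146996 -0.26057495  0.016     ] 0.041050705354509186 0.06925864458657834
64.5974271461938
d [-0.0017  0.0055  0.1371] w [-0.03 -0.07  0.81] toolx yaw 65.31
d [-0.0018  0.0056  0.2051] w [-0.03 -0.07  0.81] toolx yaw 65.31
```

Emit:
{"op": "move_arm", "data": {"series": [{"dx": -0.003,"dy": 0.005,"dz": 0.03,"wx": 0,"wy": 0,"wz": 0.8},{"dx": -0.003,"dy": 0.005,"dz": 0.06,"wx": 0,"wy": 0,"wz": 0.8},{"dx": -0.003,"dy": 0.005,"dz": 0.09,"wx": 0,"wy": 0,"wz": 0.8},{"dx": -0.003,"dy": 0.005,"dz": 0.12,"wx": 0,"wy": 0,"wz": 0.8},{"dx": -0.003,"dy": 0.005,"dz": 0.12,"wx": 0,"wy": 0,"wz": 0.8},{"dx": -0.003,"dy": 0.005,"dz": 0.12,"wx": 0,"wy": 0,"wz": 0.8}]}}

```text
time: 3.08
ee_pos: [0.4503, -0.2608, 0.1367]
tcp_rot: [-2.656, -1.673, 0.003]
force: [-0.8, -0.5, 0.4]
opening: 0.051
finger_force: 0.0
```

Run:
```python
from h import *
row((.452,-.2598,.052),64.5)
```

```text
d [0.0016 0.0014 0.0847] w [-0.17  0.01 -0.07] toolx yaw 64.43
```

Emit:
{"op": "move_arm", "data": {"series": [{"dx": 0.001,"dy": 0.001,"dz": 0.025,"wx": 0,"wy": 0,"wz": 0},{"dx": 0.001,"dy": 0.001,"dz": 0.05,"wx": 0,"wy": 0,"wz": 0},{"dx": 0.001,"dy": 0.001,"dz": 0.07,"wx": 0,"wy": 0,"wz": 0},{"dx": 0.001,"dy": 0.001,"dz": 0.083,"wx": 0,"wy": 0,"wz": 0},{"dx": 0.001,"dy": 0.001,"dz": 0.083,"wx": 0,"wy": 0,"wz": 0},{"dx": 0.001,"dy": 0.001,"dz": 0.083,"wx": 0,"wy": 0,"wz": 0}]}}

```text
time: 3.58
ee_pos: [0.4529, -0.2621, 0.0555]
tcp_rot: [2.658, 1.672, 0.002]
force: [0.4, -0.5, 0.3]
opening: 0.0515
finger_force: 0.0
```

Emit:
{"op": "move_arm", "data": {"series": [{"dx": 0,"dy": 0,"dz": 0,"wx": 0,"wy": 0,"wz": 0},{"dx": 0,"dy": 0,"dz": 0,"wx": 0,"wy": 0,"wz": 0},{"dx": 0,"dy": 0,"dz": 0,"wx": 0,"wy": 0,"wz": 0},{"dx": 0,"dy": 0,"dz": 0,"wx": 0,"wy": 0,"wz": 0},{"dx": 0,"dy": 0,"dz": 0,"wx": 0,"wy": 0,"wz": 0},{"dx": 0,"dy": 0,"dz": 0,"wx": 0,"wy": 0,"wz": 0},{"dx": 0,"dy": 0,"dz": 0,"wx": 0,"wy": 0,"wz": 0},{"dx": 0,"dy": 0,"dz": 0,"wx": 0,"wy": 0,"wz": 0},{"dx": 0,"dy": 0,"dz": 0,"wx": 0,"wy": 0,"wz": 0}], "jaw": 1}}

```text
time: 4.33
ee_pos: [0.4523, -0.262, 0.0549]
tcp_rot: [2.66, 1.672, 0.001]
force: [-0.0, 2.7, 6.7]
opening: 0.0108
finger_force: 61.4
```

Emit:
{"op": "move_arm", "data": {"series": [{"dx": 0,"dy": 0,"dz": -0.02,"wx": 0,"wy": 0,"wz": 0},{"dx": 0,"dy": 0,"dz": -0.045,"wx": 0,"wy": 0,"wz": 0},{"dx": 0,"dy": 0,"dz": -0.07,"wx": 0,"wy": 0,"wz": 0},{"dx": 0,"dy": 0,"dz": -0.08,"wx": 0,"wy": 0,"wz": 0},{"dx": 0,"dy": 0,"dz": -0.08,"wx": 0,"wy": 0,"wz": 0}]}}

```text
time: 4.75
ee_pos: [0.4533, -0.2625, 0.1362]
tcp_rot: [2.657, 1.67, 0.005]
force: [0.1, 0.1, -1.8]
opening: 0.0106
finger_force: 60.4
```

Run:
```python
from h import *
row((.5315,-.0721,.135),98.2)
```

```text
d [ 0.2055 -0.012   0.0013] w [ 2.600e-01  3.000e-02 -3.388e+01] toolx yaw 64.32
```

Emit:
{"op": "move_arm", "data": {"series": [{"dx": 0.03,"dy": -0.002,"dz": 0,"wx": 0,"wy": 0,"wz": -5},{"dx": 0.06,"dy": -0.004,"dz": 0,"wx": 0,"wy": 0,"wz": -10},{"dx": 0.09,"dy": -0.006,"dz": 0,"wx": 0,"wy": 0,"wz": -15},{"dx": 0.12,"dy": -0.008,"dz": 0,"wx": 0,"wy": 0,"wz": -20},{"dx": 0.15,"dy": -0.01,"dz": 0,"wx": 0,"wy": 0,"wz": -25},{"dx": 0.18,"dy": -0.011,"dz": 0,"wx": 0,"wy": 0,"wz": -30},{"dx": 0.205,"dy": -0.012,"dz": 0,"wx": 0,"wy": 0,"wz": -34},{"dx": 0.205,"dy": -0.012,"dz": 0,"wx": 0,"wy": 0,"wz": -34},{"dx": 0.205,"dy": -0.012,"dz": 0,"wx": 0,"wy": 0,"wz": -34},{"dx": 0.205,"dy": -0.012,"dz": 0,"wx": 0,"wy": 0,"wz": -34},{"dx": 0.205,"dy": -0.012,"dz": 0,"wx": 0,"wy": 0,"wz": -34}]}}

```text
time: 5.67
ee_pos: [0.5292, -0.0734, 0.1338]
tcp_rot: [-2.057, -2.374, 0.002]
force: [-0.4, 0.1, -2.3]
opening: 0.0114
finger_force: 60.3
```

Run:
```python
from h import *
row((.5315,-.0721,.135),98.2)
c,I=look("w4")
t=env.grab_frame("top")[:,:,::-1];cv2.imwrite("pics/top4.png",t)
s=env.grab_frame("scene")[:,:,::-1];cv2.imwrite("pics/scene4.png",s)
f=lambda I,x,y,w,h:cv2.resize(I[y:y+h,x:x+w],(400,300),interpolation=cv2.INTER_CUBIC)
cv2.imwrite("pics/c4.png",np.vstack([I[:300,80:480].copy(),]) if 0 else np.hstack([np.vstack([f(t,240,165,120,90),f(s,220,180,120,90)]),cv2.resize(I[:420,140:420],(400,600))]))
```

```text
d [ 0.0009  0.0025 -0.0012] w [-0.07  0.03 -0.03] toolx yaw 98.17
```

View pics/c4.png

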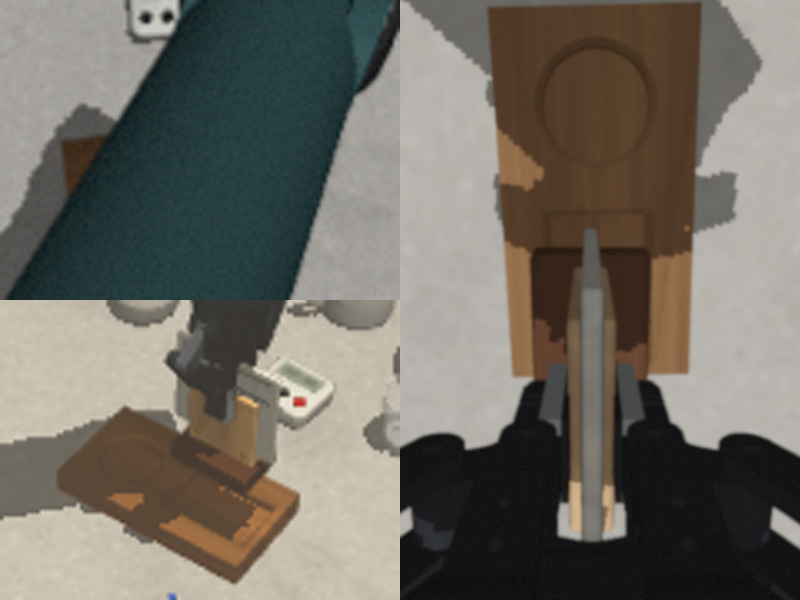

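In the wrist crop the holder hangs upright. The foot's far edge is at crop (534..650, 250). The tray's far corners are at (490,8) and (700,3), and its sides pass (513,375) and (688,370). The round nest is at (597,102), and the oblong nest's far edge is at y≈212, x 549–652.

Run:
```python
from h import *
c=cam("w4");g=lambda x,y:(140+(x-400)/1.4286,y/1.4286)
P=lambda x,y,z:plane(c,g(x,y),z)
L=[P(490,8,.022),P(513,375,.022)];Rr=[P(700,3,.022),P(688,370,.022)]
yd=L[0]-L[1];yd/=np.linalg.norm(yd);y2=Rr[0]-Rr[1];y2/=np.linalg.norm(y2)
print("yaw",[np.degrees(np.arctan2(v[1],v[0])).round(2) for v in(yd,y2)],"width",np.linalg.norm(L[0]-Rr[0]))
y=(yd+y2);y/=np.linalg.norm(y);far=(L[0]+Rr[0])/2
cir=P(597,102,.022);ne=(P(549,212,.022)+P(652,212,.022))/2
print("nest from far end",far-.132*y,"from circle",cir-.088*y,"from nest edge",ne-.0375*y)
s=env.read_state();zu=s["ee_pos"][2]-.055
a,b=P(534,250,zu+.016),P(650,250,zu+.016);x=(b-a)/np.linalg.norm(b-a);fy=np.array([-x[1],x[0],0])
if fy@y<0:fy=-fy
print("foot w",np.linalg.norm(a-b),"yaw",np.degrees(np.arctan2(fy[1],fy[0])),"centre",(a+b)/2-.035*fy,"card",P(590,230,zu+.11)-.045*fy,s["ee_pos"])
```

```text
yaw [np.float64(99.04), np.float64(99.38)] width 0.09222260042634131
nest from far end [ 0.53331279 -0.07316222  0.022     ] from circle [ 0.53288713 -0.06839305  0.022     ] from nest edge [ 0.53374023 -0.06790753  0.022     ]
foot w 0.04125357014376941 yaw 98.13921867842045 centre [ 0.52945158 -0.07246216  0.09523163] card [ 0.52775561 -0.06334241  0.18923163] [ 0.52957196 -0.07306109  0.13423163]
```

Emit:
{"op": "move_arm", "data": {"series": [{"dx": 0.002,"dy": 0.0035,"dz": 0.01,"wx": 0,"wy": 0,"wz": -0.6},{"dx": 0.002,"dy": 0.0035,"dz": 0.03,"wx": 0,"wy": 0,"wz": -0.6},{"dx": 0.002,"dy": 0.0035,"dz": 0.045,"wx": 0,"wy": 0,"wz": -0.6},{"dx": 0.002,"dy": 0.0035,"dz": 0.052,"wx": 0,"wy": 0,"wz": -0.6},{"dx": 0.002,"dy": 0.0035,"dz": 0.052,"wx": 0,"wy": 0,"wz": -0.6},{"dx": 0.002,"dy": 0.0035,"dz": 0.052,"wx": 0,"wy": 0,"wz": -0.6}]}}

```text
time: 6.32
ee_pos: [0.5331, -0.0698, 0.082]
tcp_rot: [-2.042, -2.387, 0.001]
force: [0.7, 0.6, -2.1]
opening: 0.0107
finger_force: 60.4
```

Emit:
{"op": "move_arm", "data": {"series": [{"dx": 0,"dy": 0,"dz": 0.004,"wx": 0,"wy": 0,"wz": 0},{"dx": 0,"dy": 0,"dz": 0.008,"wx": 0,"wy": 0,"wz": 0},{"dx": 0,"dy": 0,"dz": 0.012,"wx": 0,"wy": 0,"wz": 0},{"dx": 0,"dy": 0,"dz": 0.014,"wx": 0,"wy": 0,"wz": 0},{"dx": 0,"dy": 0,"dz": 0.014,"wx": 0,"wy": 0,"wz": 0}]}}

```text
time: 6.73
ee_pos: [0.5328, -0.0694, 0.0679]
tcp_rot: [-2.042, -2.387, 0.001]
force: [0.2, 0.1, -0.8]
opening: 0.011
finger_force: 60.4
```

Emit:
{"op": "move_arm", "data": {"series": [{"dx": 0,"dy": 0,"dz": 0.001,"wx": 0,"wy": 0,"wz": 0},{"dx": 0,"dy": 0,"dz": 0.002,"wx": 0,"wy": 0,"wz": 0},{"dx": 0,"dy": 0,"dz": 0.003,"wx": 0,"wy": 0,"wz": 0},{"dx": 0,"dy": 0,"dz": 0.003,"wx": 0,"wy": 0,"wz": 0}]}}

```text
time: 7.07
ee_pos: [0.5333, -0.0695, 0.0669]
tcp_rot: [-2.042, -2.387, -0.002]
force: [-4.4, 0.3, 14.1]
opening: 0.0108
finger_force: 62.5
```

Contact came at 0.0669, exactly on the nest floor (0.055 + 0.012). I let go and rise.

Emit:
{"op": "move_arm", "data": {"series": [{"dx": 0,"dy": 0,"dz": -0.001,"wx": 0,"wy": 0,"wz": 0},{"dx": 0,"dy": 0,"dz": -0.001,"wx": 0,"wy": 0,"wz": 0},{"dx": 0,"dy": 0,"dz": -0.001,"wx": 0,"wy": 0,"wz": 0},{"dx": 0,"dy": 0,"dz": -0.001,"wx": 0,"wy": 0,"wz": 0},{"dx": 0,"dy": 0,"dz": -0.001,"wx": 0,"wy": 0,"wz": 0},{"dx": 0,"dy": 0,"dz": -0.001,"wx": 0,"wy": 0,"wz": 0}], "jaw": 0.4}}

```text
time: 7.57
ee_pos: [0.5331, -0.0694, 0.0662]
tcp_rot: [-2.042, -2.387, 0.0]
force: [-0.5, 0.2, 0.8]
opening: 0.0511
finger_force: 0.0
```

Emit:
{"op": "move_arm", "data": {"series": [{"dx": 0,"dy": 0,"dz": -0.02,"wx": 0,"wy": 0,"wz": 0},{"dx": 0,"dy": 0,"dz": -0.05,"wx": 0,"wy": 0,"wz": 0},{"dx": 0,"dy": 0,"dz": -0.09,"wx": 0,"wy": 0,"wz": 0},{"dx": 0,"dy": 0,"dz": -0.13,"wx": 0,"wy": 0,"wz": 0},{"dx": 0,"dy": 0,"dz": -0.17,"wx": 0,"wy": 0,"wz": 0},{"dx": 0,"dy": 0,"dz": -0.19,"wx": 0,"wy": 0,"wz": 0},{"dx": 0,"dy": 0,"dz": -0.19,"wx": 0,"wy": 0,"wz": 0},{"dx": 0,"dy": 0,"dz": -0.19,"wx": 0,"wy": 0,"wz": 0}]}}

```text
time: 8.23
ee_pos: [0.5336, -0.0693, 0.2573]
tcp_rot: [2.041, 2.387, 0.004]
force: [1.1, 0.3, -0.0]
opening: 0.0515
finger_force: 0.0
```

Run:
```python
from h import *
s=env.read_state();print(s["ee_pos"],s["opening"])
c,I=look("w5")
for y in(-.045,0,.045):print(proj(c,(.5325+y*np.cos(np.radians(98.7)),-.0705+y*np.sin(np.radians(98.7)),.122)))
row((.485,.2,.28),89)
```

```text
[ 0.53361541 -0.06932043  0.25728647] 0.051523807486945634
[271.50508788 253.73343773]
[271.59948212 200.83265002]
[271.69929772 143.27543145]
d [ 0.2733 -0.0054 -0.024 ] w [-0.02 -0.03  9.93] toolx yaw 98.93
```

View pics/w5.png

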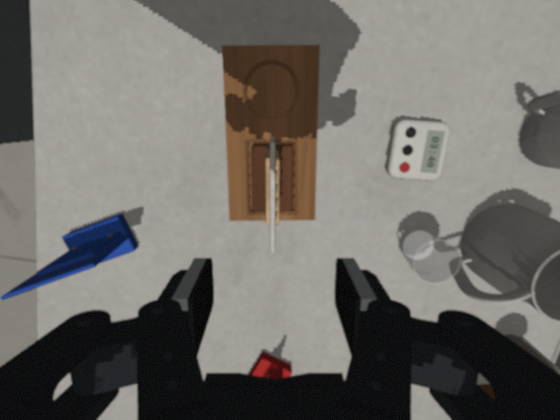

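The holder is seated with the foot inside the nest, with even margins all round (248–297, 140–215). The card edge runs (273,138)–(272,252), where I expected it. Next, the clip.

Run:
```python
from h import *
c=cam("w5");A=plane(c,(273,138),.122);B=plane(c,(272,252),.122);d=A-B
print((A+B)/2,np.linalg.norm(d),np.degrees(np.arctan2(d[1],d[0])))
row((.487,.239,.27),89)
```

```text
[ 0.5327709  -0.06769355  0.122     ] 0.09240067349496311 98.34523304200849
d [ 0.3115  0.0027 -0.014 ] w [-0.02 -0.03  9.93] toolx yaw 98.93
```

Emit:
{"op": "move_arm", "data": {"series": [{"dx": 0.311,"dy": 0.003,"dz": -0.014,"wx": 0,"wy": 0,"wz": 9.9},{"dx": 0.311,"dy": 0.003,"dz": -0.014,"wx": 0,"wy": 0,"wz": 9.9},{"dx": 0.311,"dy": 0.003,"dz": -0.014,"wx": 0,"wy": 0,"wz": 9.9},{"dx": 0.311,"dy": 0.003,"dz": -0.014,"wx": 0,"wy": 0,"wz": 9.9},{"dx": 0.311,"dy": 0.003,"dz": -0.014,"wx": 0,"wy": 0,"wz": 9.9},{"dx": 0.311,"dy": 0.003,"dz": -0.014,"wx": 0,"wy": 0,"wz": 9.9},{"dx": 0.311,"dy": 0.003,"dz": -0.014,"wx": 0,"wy": 0,"wz": 9.9},{"dx": 0.311,"dy": 0.003,"dz": -0.014,"wx": 0,"wy": 0,"wz": 9.9},{"dx": 0.311,"dy": 0.003,"dz": -0.014,"wx": 0,"wy": 0,"wz": 9.9},{"dx": 0.311,"dy": 0.003,"dz": -0.014,"wx": 0,"wy": 0,"wz": 9.9},{"dx": 0.311,"dy": 0.003,"dz": -0.014,"wx": 0,"wy": 0,"wz": 9.9},{"dx": 0.311,"dy": 0.003,"dz": -0.014,"wx": 0,"wy": 0,"wz": 9.9}], "jaw": 0}}

```text
time: 9.28
ee_pos: [0.488, 0.2363, 0.2694]
tcp_rot: [2.243, 2.199, -0.003]
force: [-0.1, 0.3, -0.2]
opening: 0.0854
finger_force: 0.0
```

Run:
```python
from h import *
s=env.read_state();print(s["ee_pos"],s["opening"])
c,I=look("w6");print(proj(c,(.485,.239,.13)))
C=I[80:260,160:400];cv2.imwrite("pics/c6.png",cv2.resize(C,(800,600),interpolation=cv2.INTER_CUBIC))
```

```text
[0.48801509 0.23632566 0.26938927] 0.0853591797533737
[269.90611098 194.93953365]
```

View pics/c6.png

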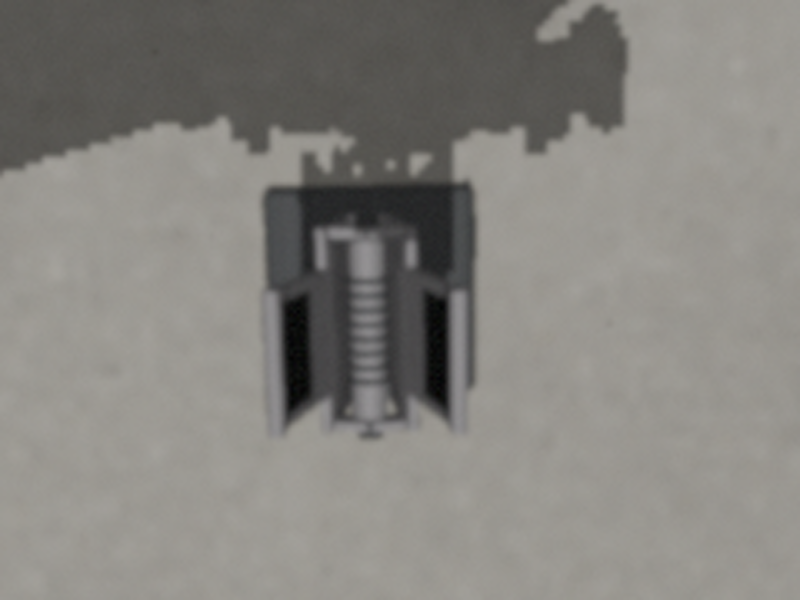

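The wing tips span crop x 265–468 and y 290–434, and the barrel runs (367,235)–(369,415). The clip lies in line with the tool.

Run:
```python
from h import *
c=cam("w6");P=lambda x,y,z:plane(c,(160+x/3.3333,80+y/3.3333),z)
W=[P(265,290,.13),P(468,290,.13),P(468,434,.13),P(265,434,.13)];M=np.mean(W,0)
print("wings",M,np.linalg.norm(W[0]-W[1]),np.linalg.norm(W[1]-W[2]))
a,b=P(367,235,.084),P(369,415,.084);d=a-b;print("barrel",(a+b)/2,np.linalg.norm(d),np.degrees(np.arctan2(d[1],d[0])))
S=[P(268,188,.012),P(471,186,.012),P(474,385,.012)];print("stand",(S[0]+S[2])/2,np.linalg.norm(S[0]-S[1]),np.linalg.norm(S[2]-S[1]))
d=S[1]-S[2];print(np.degrees(np.arctan2(d[1],d[0])))
d=W[0]-W[3]+W[1]-W[2];print(np.degrees(np.arctan2(d[1],d[0])))
row((M[0],M[1],.088),89.3)
```

```text
wings [0.48515029 0.24388468 0.13      ] 0.04782218999996443 0.0351564414839013
barrel [0.48505815 0.24448682 0.084     ] 0.05024892046718309 89.30154366491905
stand [0.48608732 0.24449274 0.012     ] 0.0662445120400914 0.06653853211112098
90.89787678896408
88.6528194808255
d [ 0.0076 -0.003   0.1817] w [-0.05  0.06 -0.45] toolx yaw 88.85
```

Emit:
{"op": "move_arm", "data": {"series": [{"dx": 0.0075,"dy": -0.003,"dz": 0.03,"wx": 0,"wy": 0,"wz": -0.4},{"dx": 0.0075,"dy": -0.003,"dz": 0.06,"wx": 0,"wy": 0,"wz": -0.4},{"dx": 0.0075,"dy": -0.003,"dz": 0.09,"wx": 0,"wy": 0,"wz": -0.4},{"dx": 0.0075,"dy": -0.003,"dz": 0.11,"wx": 0,"wy": 0,"wz": -0.4},{"dx": 0.0075,"dy": -0.003,"dz": 0.11,"wx": 0,"wy": 0,"wz": -0.4},{"dx": 0.0075,"dy": -0.003,"dz": 0.11,"wx": 0,"wy": 0,"wz": -0.4}]}}

```text
time: 9.83
ee_pos: [0.4851, 0.2444, 0.1599]
tcp_rot: [2.235, 2.208, -0.003]
force: [0.3, -0.7, 1.2]
opening: 0.0858
finger_force: 0.0
```

Run:
```python
from h import *
row((.4851,.2440,.087),89.2)
```

```text
d [-0.0003  0.0001  0.0729] w [-0.08  0.09  0.1 ] toolx yaw 89.3
```

Emit:
{"op": "move_arm", "data": {"series": [{"dx": 0,"dy": 0,"dz": 0.025,"wx": 0,"wy": 0,"wz": 0},{"dx": 0,"dy": 0,"dz": 0.05,"wx": 0,"wy": 0,"wz": 0},{"dx": 0,"dy": 0,"dz": 0.065,"wx": 0,"wy": 0,"wz": 0},{"dx": 0,"dy": 0,"dz": 0.073,"wx": 0,"wy": 0,"wz": 0},{"dx": 0,"dy": 0,"dz": 0.073,"wx": 0,"wy": 0,"wz": 0},{"dx": 0,"dy": 0,"dz": 0.073,"wx": 0,"wy": 0,"wz": 0}]}}

```text
time: 10.33
ee_pos: [0.4862, 0.246, 0.0887]
tcp_rot: [2.233, 2.209, 0.003]
force: [0.2, -0.5, 0.3]
opening: 0.0854
finger_force: 0.0
```

Emit:
{"op": "move_arm", "data": {"series": [{"dx": 0,"dy": 0,"dz": 0,"wx": 0,"wy": 0,"wz": 0},{"dx": 0,"dy": 0,"dz": 0,"wx": 0,"wy": 0,"wz": 0},{"dx": 0,"dy": 0,"dz": 0,"wx": 0,"wy": 0,"wz": 0},{"dx": 0,"dy": 0,"dz": 0,"wx": 0,"wy": 0,"wz": 0},{"dx": 0,"dy": 0,"dz": 0,"wx": 0,"wy": 0,"wz": 0},{"dx": 0,"dy": 0,"dz": 0,"wx": 0,"wy": 0,"wz": 0},{"dx": 0,"dy": 0,"dz": 0,"wx": 0,"wy": 0,"wz": 0},{"dx": 0,"dy": 0,"dz": 0,"wx": 0,"wy": 0,"wz": 0}], "jaw": 0.7}}

```text
time: 11.0
ee_pos: [0.486, 0.2466, 0.0891]
tcp_rot: [-2.233, -2.21, -0.005]
force: [-0.9, -0.8, 10.4]
opening: 0.0258
finger_force: 8.2
```

Emit:
{"op": "move_arm", "data": {"series": [{"dx": 0,"dy": 0,"dz": 0,"wx": 0,"wy": 0,"wz": 0},{"dx": 0,"dy": 0,"dz": 0,"wx": 0,"wy": 0,"wz": 0},{"dx": 0,"dy": 0,"dz": 0,"wx": 0,"wy": 0,"wz": 0},{"dx": 0,"dy": 0,"dz": 0,"wx": 0,"wy": 0,"wz": 0}], "jaw": 0.74}}

```text
time: 11.33
ee_pos: [0.4852, 0.2467, 0.0894]
tcp_rot: [-2.231, -2.21, -0.002]
force: [-4.6, -1.1, 16.2]
opening: 0.0228
finger_force: 34.5
```

Emit:
{"op": "move_arm", "data": {"series": [{"dx": 0,"dy": 0,"dz": -0.005,"wx": 0,"wy": 0,"wz": 0},{"dx": 0,"dy": 0,"dz": -0.015,"wx": 0,"wy": 0,"wz": 0},{"dx": 0,"dy": 0,"dz": -0.03,"wx": 0,"wy": 0,"wz": 0},{"dx": 0,"dy": 0,"dz": -0.05,"wx": 0,"wy": 0,"wz": 0},{"dx": 0,"dy": 0,"dz": -0.07,"wx": 0,"wy": 0,"wz": 0},{"dx": 0,"dy": 0,"dz": -0.1,"wx": 0,"wy": 0,"wz": 0},{"dx": 0,"dy": 0,"dz": -0.12,"wx": 0,"wy": 0,"wz": 0},{"dx": 0,"dy": 0,"dz": -0.12,"wx": 0,"wy": 0,"wz": 0},{"dx": 0,"dy": 0,"dz": -0.12,"wx": 0,"wy": 0,"wz": 0}]}}

```text
time: 12.08
ee_pos: [0.4856, 0.2461, 0.2087]
tcp_rot: [2.233, 2.21, 0.005]
force: [0.1, -0.2, -1.0]
opening: 0.023
finger_force: 33.3
```

Run:
```python
from h import *
s=env.read_state();print(s["ee_pos"],s["opening"],s["finger_force"])
c,I=look("w7")
S=env.grab_frame("scene")[:,:,::-1];cv2.imwrite("pics/scene7.png",S)
p=proj(env.camera_model("scene"),s["ee_pos"]).astype(int);x,y=max(p[0]-40,0),max(p[1]-40,0)
cv2.imwrite("pics/c7.png",np.hstack([cv2.resize(S[y:y+120,x:x+80],(400,600),interpolation=cv2.INTER_CUBIC),cv2.resize(I[:,140:420],(400,600))]))
print(x,y)
row((.5326,-.069,.205),98.5)
```

```text
[0.48555995 0.24607326 0.20867941] 0.02297938558939713 33.34013879299164
149 101
d [-0.314   0.0515  0.0018] w [-0.08  0.04 -9.08] toolx yaw 89.42
```

View pics/c7.png

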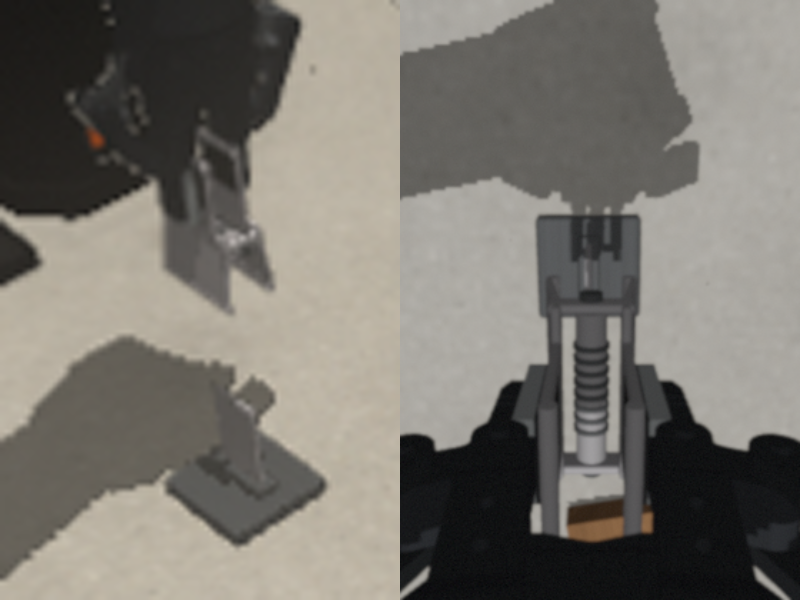

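The clip is held wide open in the fingers, clear of the tab, with the barrel in line with the tool. Carry it over the card.

Emit:
{"op": "move_arm", "data": {"series": [{"dx": -0.03,"dy": 0.005,"dz": 0,"wx": 0,"wy": 0,"wz": -1},{"dx": -0.06,"dy": 0.01,"dz": 0,"wx": 0,"wy": 0,"wz": -2},{"dx": -0.09,"dy": 0.015,"dz": 0,"wx": 0,"wy": 0,"wz": -3},{"dx": -0.12,"dy": 0.02,"dz": 0,"wx": 0,"wy": 0,"wz": -4},{"dx": -0.15,"dy": 0.025,"dz": 0,"wx": 0,"wy": 0,"wz": -5},{"dx": -0.18,"dy": 0.03,"dz": 0,"wx": 0,"wy": 0,"wz": -6},{"dx": -0.21,"dy": 0.035,"dz": 0,"wx": 0,"wy": 0,"wz": -7},{"dx": -0.24,"dy": 0.04,"dz": 0,"wx": 0,"wy": 0,"wz": -8},{"dx": -0.27,"dy": 0.045,"dz": 0,"wx": 0,"wy": 0,"wz": -9},{"dx": -0.295,"dy": 0.049,"dz": 0,"wx": 0,"wy": 0,"wz": -9.3},{"dx": -0.311,"dy": 0.05,"dz": 0,"wx": 0,"wy": 0,"wz": -9.3},{"dx": -0.311,"dy": 0.05,"dz": 0,"wx": 0,"wy": 0,"wz": -9.3}]}}

```text
time: 13.18
ee_pos: [0.5307, -0.0704, 0.2061]
tcp_rot: [-2.054, -2.377, 0.005]
force: [-0.2, -0.7, -0.6]
opening: 0.0227
finger_force: 33.3
```

Emit:
{"op": "move_arm", "data": {"series": [{"dx": 0,"dy": 0,"dz": 0,"wx": 0,"wy": 0,"wz": 0},{"dx": 0,"dy": 0,"dz": 0,"wx": 0,"wy": 0,"wz": 0},{"dx": 0,"dy": 0,"dz": 0,"wx": 0,"wy": 0,"wz": 0}]}}

```text
time: 13.43
ee_pos: [0.5315, -0.0641, 0.2066]
tcp_rot: [-2.043, -2.385, 0.001]
force: [-0.3, -0.3, -0.2]
opening: 0.0228
finger_force: 33.3
```

Run:
```python
from h import *
s=env.read_state();print(s["ee_pos"],s["opening"],s["finger_force"])
c=cam("w7");P=lambda x,y,z:plane(c,(140+(x-400)/1.4286,y/1.4286),z)
a,b=P(591,300,.2),P(591,470,.2);print("clip at stand",(a+b)/2,np.linalg.norm(a-b))
c,I=look("w8")
S=env.grab_frame("scene")[:,:,::-1];cv2.imwrite("pics/scene8.png",S)
cs=env.camera_model("scene");p=proj(cs,s["ee_pos"]).astype(int);x,y=p[0]-40,p[1]-40
cv2.imwrite("pics/c8.png",np.hstack([cv2.resize(S[y:y+120,x:x+80],(400,600),interpolation=cv2.INTER_CUBIC),cv2.resize(I[:,140:420],(400,600))]))
print(x,y)
row((.5326,-.0657,.151),98.7)
```

```text
[ 0.53151154 -0.06408837  0.20663814] 0.022818886527379845 33.34025323390961
clip at stand [0.4857194  0.24221623 0.2       ] 0.058874712944373735
245 148
d [-0.0016  0.0007  0.056 ] w [-0.03 -0.03  0.14] toolx yaw 98.84
```

View pics/c8.png

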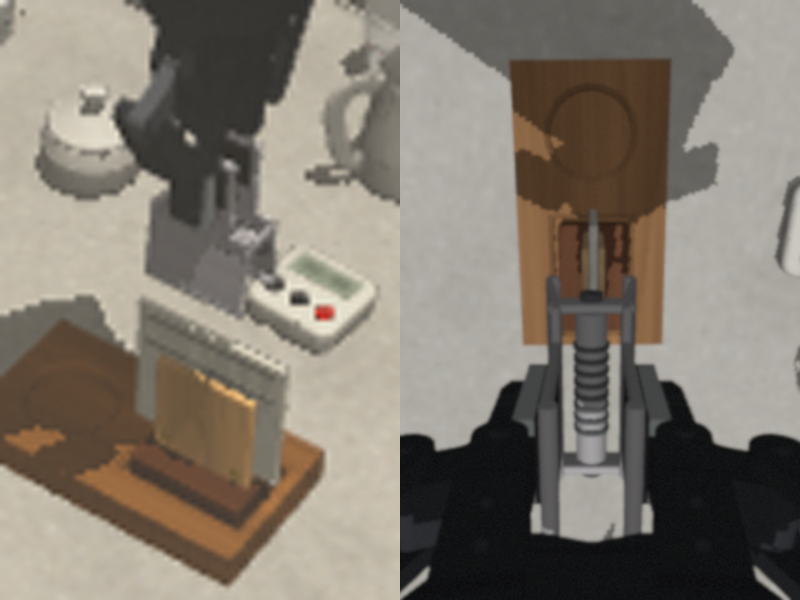

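The open jaws stand directly above the card and in line with it. The card's far end shows at crop (594,210), centred between the jaws. Descend.

Emit:
{"op": "move_arm", "data": {"series": [{"dx": -0.001,"dy": 0.001,"dz": 0.008,"wx": 0,"wy": 0,"wz": 0},{"dx": -0.001,"dy": 0.001,"dz": 0.016,"wx": 0,"wy": 0,"wz": 0},{"dx": -0.001,"dy": 0.001,"dz": 0.024,"wx": 0,"wy": 0,"wz": 0},{"dx": -0.001,"dy": 0.001,"dz": 0.032,"wx": 0,"wy": 0,"wz": 0},{"dx": -0.001,"dy": 0.001,"dz": 0.04,"wx": 0,"wy": 0,"wz": 0},{"dx": -0.001,"dy": 0.001,"dz": 0.046,"wx": 0,"wy": 0,"wz": 0},{"dx": -0.001,"dy": 0.001,"dz": 0.05,"wx": 0,"wy": 0,"wz": 0},{"dx": -0.001,"dy": 0.001,"dz": 0.054,"wx": 0,"wy": 0,"wz": 0},{"dx": -0.001,"dy": 0.001,"dz": 0.054,"wx": 0,"wy": 0,"wz": 0},{"dx": -0.001,"dy": 0.001,"dz": 0.054,"wx": 0,"wy": 0,"wz": 0},{"dx": -0.001,"dy": 0.001,"dz": 0.054,"wx": 0,"wy": 0,"wz": 0}]}}

```text
time: 14.45
ee_pos: [0.5332, -0.0666, 0.1536]
tcp_rot: [2.046, 2.383, 0.001]
force: [-0.6, 0.1, -0.7]
opening: 0.0234
finger_force: 33.3
```

Run:
```python
from h import *
s=env.read_state();print(s["ee_pos"],s["opening"],s["finger_force"],s["force"])
c,I=look("w9")
S=env.grab_frame("scene")[:,:,::-1]
cs=env.camera_model("scene");p=proj(cs,s["ee_pos"]).astype(int);x,y=p[0]-40,p[1]-60
cv2.imwrite("pics/c9.png",np.hstack([cv2.resize(S[y:y+120,x:x+80],(400,600),interpolation=cv2.INTER_CUBIC),cv2.resize(I[:,140:420],(400,600))]))
row((.5326,-.0647,.151),98.7)
```

```text
[ 0.53324823 -0.06660248  0.15362067] 0.023389201724869114 33.34042489528656 [-0.57197924  0.09545318 -0.65491852]
d [ 0.002  -0.0004  0.0027] w [0.05 0.   0.01] toolx yaw 98.71
```

View pics/c9.png

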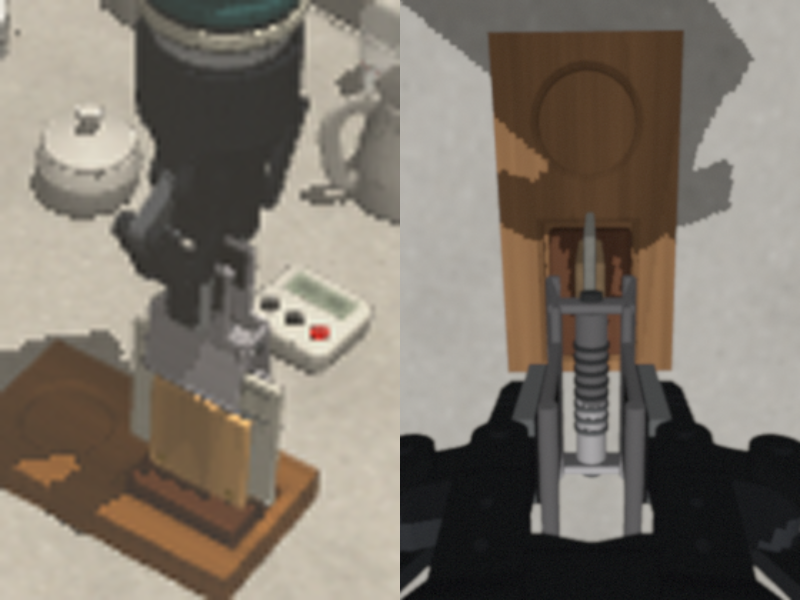

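The card edge stands inside the open jaws, 15 mm above the lips and about 17 mm below the barrel, with nothing touching. One small correction along the card, then hold still.

Emit:
{"op": "move_arm", "data": {"series": [{"dx": 0.001,"dy": 0,"dz": 0.001,"wx": 0,"wy": 0,"wz": 0},{"dx": 0.002,"dy": 0,"dz": 0.002,"wx": 0,"wy": 0,"wz": 0},{"dx": 0.002,"dy": 0,"dz": 0.002,"wx": 0,"wy": 0,"wz": 0},{"dx": 0.002,"dy": 0,"dz": 0.002,"wx": 0,"wy": 0,"wz": 0},{"dx": 0.002,"dy": 0,"dz": 0.002,"wx": 0,"wy": 0,"wz": 0},{"dx": 0.002,"dy": 0,"dz": 0.002,"wx": 0,"wy": 0,"wz": 0},{"dx": 0.002,"dy": 0,"dz": 0.002,"wx": 0,"wy": 0,"wz": 0},{"dx": 0.002,"dy": 0,"dz": 0.002,"wx": 0,"wy": 0,"wz": 0},{"dx": 0.002,"dy": 0,"dz": 0.002,"wx": 0,"wy": 0,"wz": 0},{"dx": 0.002,"dy": 0,"dz": 0.002,"wx": 0,"wy": 0,"wz": 0}]}}

```text
time: 15.38
ee_pos: [0.5327, -0.0646, 0.1513]
tcp_rot: [2.046, 2.384, 0.0]
force: [-0.3, 0.1, -0.8]
opening: 0.023
finger_force: 33.3
```

Run:
```python
from h import *
s=env.read_state();print(s["ee_pos"],s["opening"],s["finger_force"],s["force"],np.abs(s["joint_velocities"]).max())
print(env.close_job())
```

```text
[ 0.53268624 -0.06458662  0.1513008 ] 0.023046958854183352 33.34019601345062 [-0.3396478   0.09040888 -0.78441148] 0.0022414822706815878
the job is handed in; nothing more can be done
None
```

I handed the job in at 15.4 s: the holder is seated in the oblong nest and released, and the clip is held still and wide open over the middle of the card's top edge, touching neither card nor holder by the last picture and force reading. The judge's result was not shown.

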